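Zero the bakery bench scale under its sliding dust cover

TASK

Zero the empty bench scale: slide the dust cover on its front panel all the way aside, press the button that was under it right down and let it come up again, then slide the cover fully back over the button. Do not press the uncovered power button at the other end of the panel.

Things in the scene. Friction and masses are not known exactly. Their poses are not given: they have to be found in the camera images.
- scale: White plastic bench scale, fixed, 300 x 300 mm: steel platform (top 60 mm high) at the rear, flat control panel (40 mm high) along the front 80 mm. Origin: centre of its underside; z up, -x its front (towards the robot, within 20 degrees), +y its left seen from the robot. Cover and buttons lie on its line x = -115 mm. A flat display, 46 mm high, is at y = -117 mm.
- cover (a joint): Grey dust cover: plate 60 (x) x 64 (y) mm, top 58 mm high, sliding along the scale's y between two rails 56 mm high. On its middle an upright rib, 12 mm thick in y, 45 mm long in x, from 58 to 86 mm high, to pinch or push. Value in m: 0 closed (rib at y = -45 mm, over the zero button), 0.08 fully aside, rib at y = +35 mm. Starts closed or up to 6 mm ajar; 2 N moves it; stays where left.
- zero (a joint): Zero button under the dust cover: round, black, 30 mm across in a grey collar, at x = -115, y = -45 mm of the scale, its top 50 mm high when up (4 mm below the cover plate). Value in m: 0 up, 0.006 fully down. Pressed straight down; 4 N takes it fully down; it springs back up.
- power (a joint): Power button, uncovered, at x = -115, y = +115 mm of the scale; same look, size, height and spring as the zero button. Value in m: 0 up, 0.006 fully down. Leave it alone.

How it is judged (in metres and radians):
On the way, in this order (a step that is already met when the one before it is completed fails the run):
1. the dust cover is slid aside, more than 60 mm open (value of joint cover above 0.06 m), for 0.1 s.
2. with the cover aside, the zero button is pressed down more than 4 mm (value of joint zero above 0.004 m and value of joint cover above 0.05 m), for 0.05 s.
At the end, for the whole second after the job is handed in: The dust cover is back over the zero button, less than 10 mm from closed and at rest, and the zero button is up (less than 1.5 mm down) (value of joint cover below 0.01 m and value of joint zero below 0.0015 m and velocity of joint cover between -0.01 and 0.01 m/s); the robot touches nothing.
It fails at once if the power button is pressed (more than 2 mm) (value of joint power above 0.002 m).
It also fails if it takes over 54 s, if anything falls off the work surface, if the arm or the gripper's body presses on something with over 40 N, if the wrist force passes 120 N, or if a joint passes its speed limit or range.

ROBOT

A 7-joint arm with a two-finger parallel gripper is mounted at the origin on the work surface. World frame = base frame: x ahead of the robot, y to its left, z up, the work surface at z = 0. Lengths are in m, angles in degrees, forces in N, time in s.
With the tool pointing down it reaches from about 0.425 to 0.875 m from the base axis. Payload 4.7 kg.
Tool frame: the origin (TCP) lies at the very end of the fingers, on their centre line; the grasp point (between the pads) lies env.tcp_to_grasp behind it (env.tcp_to_grasp is the distance from the TCP to the grasp point, in m); z points along the fingers, x is the direction in which the jaws open and shut, and the axes are right-handed (so a half turn about z gives the same grasp; the last joint's range is limited). The gripper opens to 87 mm and grips with 3 to 60 N. Pads are 19 mm wide; open, the fingers measure 117 mm over their backs; the gripper's body (75 mm by 190 mm) begins 51 mm behind the grasp point.
Start: joints at [-64.166, 18.392, -4.016, 83.108, 1.295, 78.541, -3.26], TCP at [0.275, 0.589, 0.223] pointing down, gripper open.
Joint ranges: [-163.93, 163.93], [-17.29, 119.83], [-79.2, 71.16], [3.27, 140.29], [-89.18, 269.18], [5.43, 117.66], [-154.24, 154.24]. Speed limits (degrees/s): [147.25, 147.25, 180, 180, 180, 180, 180].

INTERFACE

Orientations are given as [roll, pitch, yaw] about the fixed x, y, z axes, in that order (R = Rz(yaw) Ry(pitch) Rx(roll)).
In Python, from cell import env gives the robot as it stands. The module is installed in compiled form; this text tells all that it offers.
- The arm moves only by the tool send_rows, never from a script. Its argument "steps" is a list of rows, each a list of 3 entries, a list of its own where there are three numbers: the shift along the tool's x, y, z in m, then the turn, a rotation vector about the tool's x, y, z in rad, then the finger opening in m, from 0 to 0.087. A call has exactly 5 rows; each row is the pose to reach, as a shift and turn from the pose commanded when the call began, along the tool's axes at that moment; what a row does not reach only later rows make up. A row lasts 1/12 s, in which the tool goes at most 41.7 mm and 7.16 degrees, less where a joint would pass 70% of its speed; a pose out of reach is approached as far as the arm can. A call with a gripper value outside its range is refused whole. The fingers move at their own pace and stop on an object; "grip_force" is the grip in N (left out, the last holds). Time passes only in rows, so rows that repeat a pose let the fingers close, or fill a call up. It gives the time, the measured TCP pose, the force and the opening at its end, in the units of the state.
- env.get_obs(): the state, without advancing time (a new reading comes with each control period).
- env.read_camera(name): name is "scene" or "top"; returns a dict with "pixels" (400x640x3 uint8, red, green, blue), "fx", "fy", "cx", "cy" (pixels), "position" and "rotation" of the camera in the world. Camera axes: x right, y up, looking along -z (the intrinsics and any distortion apply to the point x, -y, -z); pixel columns grow to the right and rows downward; lengths in m; the calibration is good to about 2 mm. A picture is of the moment at which its call begins. There is no depth.
- env.sign_off(): hands the job in, once; it reports no verdict.
The state is a dict: "time_s": time; "qpos": joint angles; "joint_velocities": joint speeds; "effort": joint torques, N m; "tool_pos": TCP position; "tool_rot": TCP orientation; "force": force on the tool from outside, world axes, zero at the start; "wrist_torque": the same for the moment, N m; "grip_width": finger opening in m.
Only numpy, scipy, OpenCV 4.12 (cv2) and the standard library are available. Lean on these libraries where they do the work, as an engineer would, in place of code of your own. Each camera call takes 0.05 s, during which the arm holds its last target.

## Working session

There is one attempt and no reset: what is moved stays moved. The work goes in short steps, Python scripts to look and compute and a tool call to move; the robot and the scene stay as the last step left them, time stands still between calls to the robot, and variables do not carry over. Pictures are saved under pics/ and viewed, and the job is handed in when it is done.

Besides the shell and the picture viewer there is one more tool, called after ">>>" by a JSON object that holds its "op" and its "data", one argument or row to a line. send_rows: Moves the arm, as the interface text tells. Its arguments: {"type":"object","properties":{"steps":{"type":"array"},"grip_force":{"type":"number"}},"required":["steps"]}

```bash
mkdir -p pics; python3 - <<'E'
from cell import env
import cv2
o=env.get_obs();print(o, env.tcp_to_grasp)
for n in("scene","top"):
    c=env.read_camera(n);cv2.imwrite(f"pics/{n}0.png",c["pixels"][:,:,::-1])
    print(n,{k:v for k,v in c.items() if k!="pixels"})
E
```

```text
{'time_s': 0.0, 'qpos': array([-64.16329281,  18.43805922,  -4.01578427,  83.17544954,
         1.29594823,  78.54030071,  -3.26111167]), 'joint_velocities': array([ 0.01640665, -0.02850494,  0.02521392,  0.08587376,  0.10046169,
       -0.03919094,  0.0448861 ]), 'effort': array([-3.51343788e-04, -4.91284883e+01, -4.04369496e-01, -3.12531245e+01,
       -6.39478443e-02,  4.34904615e-02,  2.05965980e-04]), 'tool_pos': array([0.27481266, 0.58843567, 0.22146809]), 'tool_rot': array([1.79993372e+02, 1.08511825e-01, 6.49723657e+01]), 'force': array([ 0.46258578,  0.29974984, -0.04819212]), 'wrist_torque': array([-0.04306925,  0.02610482,  0.02950059]), 'grip_width': 0.08712580144939308} 0.0187
scene {'fx': 386.07458248812685, 'fy': 386.07458248812685, 'cx': 322.7314790058569, 'cy': 205.0619719011421, 'position': array([1.0327923 , 0.35055975, 0.469134  ]), 'rotation': array([ 51.81465655,   0.75680346, 125.92548784])}
top {'fx': 458.3122450053021, 'fy': 458.3122450053021, 'cx': 319.1089401881359, 'cy': 200.8595143572196, 'position': array([0.4361907 , 0.06376046, 0.82191577]), 'rotation': array([ 1.19874666e+01,  5.15628824e-02, -8.88279306e+01])}
```

View pics/scene0.png

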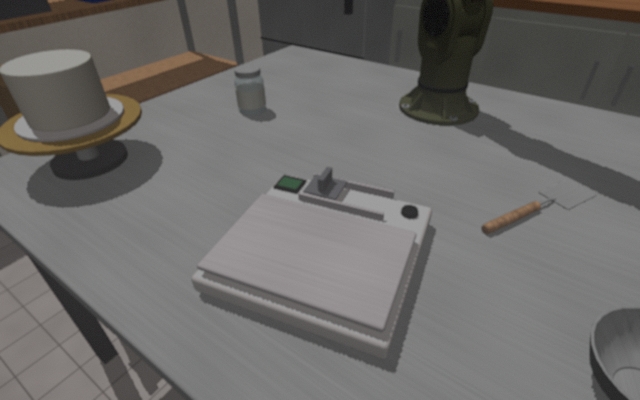

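View pics/top0.png

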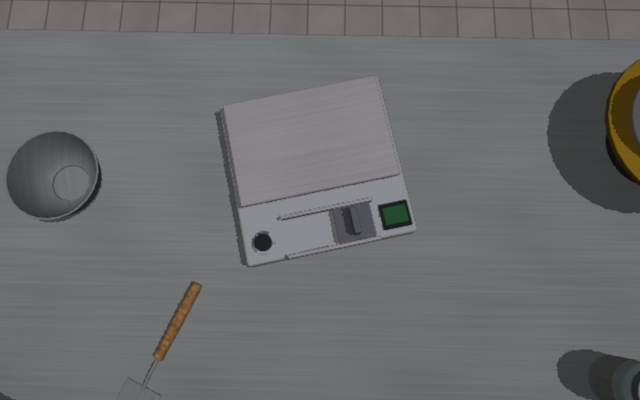

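The top view shows the scale, with the power button at (262,242), the rib at (352,220) and the display at (395,214). The scene view shows the power button at (410,212), the rib at (323,180) and the display at (290,184). Next I'll enlarge both and triangulate.

```bash
cat > h.py <<'E'
import numpy as np, cv2
from scipy.spatial.transform import Rotation as R
def ray(c,uv):
    u,v=uv
    d=np.array([(u-c["cx"])/c["fx"],-(v-c["cy"])/c["fy"],-1.])
    return np.array(c["position"]),R.from_euler("xyz",c["rotation"],degrees=True).as_matrix()@d
def plane(c,uv,z):
    p,d=ray(c,uv);return p+d*(z-p[2])/d[2]
def tri(c1,a,c2,b):
    p,d=ray(c1,a);q,e=ray(c2,b);d=d/np.linalg.norm(d);e=e/np.linalg.norm(e)
    s=np.linalg.lstsq(np.c_[d,-e],q-p,rcond=None)[0]
    x=p+d*s[0];y=q+e*s[1];return (x+y)/2,np.linalg.norm(x-y)
def proj(c,P):
    r=R.from_euler("xyz",c["rotation"],degrees=True).as_matrix().T@(np.array(P)-c["position"])
    return c["cx"]+c["fx"]*r[0]/-r[2], c["cy"]-c["fy"]*r[1]/-r[2]
def blobs(mask,box):
    m=np.zeros_like(mask);x0,y0,x1,y1=box;m[y0:y1,x0:x1]=mask[y0:y1,x0:x1]
    n,_,s,ce=cv2.connectedComponentsWithStats(m.astype(np.uint8))
    k=1+np.argmax(s[1:,4]);return ce[k],s[k]
E
python3 - <<'E'
from cell import env
from h import *
S=env.read_camera("scene");T=env.read_camera("top")
f=lambda i:i.astype(int)
s=f(S["pixels"]);t=f(T["pixels"])
dk=lambda i:i.max(2)<50
gr=lambda i:(i[...,1]>i[...,0]+20)
a=blobs(dk(t),(245,225,280,260));b=blobs(dk(s),(395,200,425,225));print(a,b);P,e=tri(T,a[0],S,b[0]);print("power",P,e)
a=blobs(gr(t),(370,190,420,240));b=blobs(gr(s),(270,170,310,200));print(a,b);D,e=tri(T,a[0],S,b[0]);print("disp",D,e)
v=P-D;print("dist",np.linalg.norm(v[:2]),"yaw",np.degrees(np.arctan2(-v[0],v[1])))
P=plane(T,blobs(dk(t),(245,225,280,260))[0],.05);D=plane(T,blobs(gr(t),(370,190,420,240))[0],.046);v=P-D
print("plane",P,D,np.linalg.norm(v[:2]),"yaw",np.degrees(np.arctan2(-v[0],v[1])))
P2=plane(S,blobs(dk(s),(395,200,425,225))[0],.05);D2=plane(S,blobs(gr(s),(270,170,310,200))[0],.046);print(P2,D2)
cv2.imwrite("pics/z1.png",np.hstack([cv2.resize(T["pixels"][195:245,320:380,::-1],(480,400),interpolation=2)[:, :400],cv2.resize(S["pixels"][160:210,295:345,::-1],(400,400),interpolation=2)]))
E
```

```text
(array([262.19827586, 242.05172414]), array([254, 234,  17,  17, 232], dtype=int32)) (array([409.61458333, 211.69791667]), array([403, 206,  14,  12,  96], dtype=int32))
power [0.52754822 0.1633647  0.04438799] 0.0003239009789034655
(array([395.12345679, 214.02222222]), array([382, 204,  27,  21, 405], dtype=int32)) (array([289.58490566, 182.34591195]), array([279, 177,  22,  12, 159], dtype=int32))
disp [ 0.58019548 -0.06309787  0.04637735] 0.0004718881988537149
dist 0.2325016831366464 yaw 13.087464436552581
plane [0.52695144 0.16249725 0.05      ] [ 0.58040058 -0.06336128  0.046     ] 0.23209672067175632 yaw 13.31404087371765
[0.53414691 0.1659793  0.05      ] [ 0.57972528 -0.06322072  0.046     ]
```

View pics/z1.png

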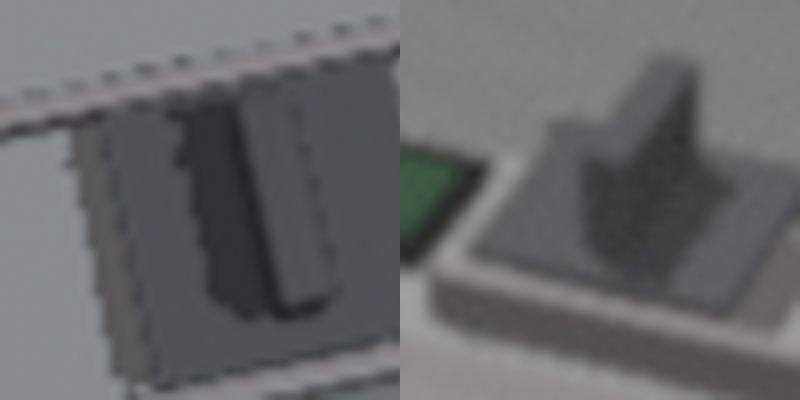

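Enlarged: in the top view the rib's top face runs from about (354,207) to (359,232). In the scene view it runs from about (330,167) to (321,180).

```bash
python3 - <<'E'
from cell import env
from h import *
S=env.read_camera("scene");T=env.read_camera("top")
P,e=tri(T,(356.3,219.8),S,(325.5,173.8));print("rib",P,e)
A=plane(T,(353.9,207.2),.086);B=plane(T,(358.7,232.5),.086);print(A,B,np.linalg.norm(A-B),"rib dir",np.degrees(np.arctan2((A-B)[1],(A-B)[0])))
print("plane ctr",plane(T,(356.3,219.8),.086),plane(S,(325.5,173.8),.086))
pw=np.array([.5275,.163]);ds=np.array([.5803,-.0632]);u=(pw-ds)/np.linalg.norm(pw-ds)
z=pw-u*.160;print("u",u,"zero xy",z,"rib closed->",(P[:2]-z)@u,(P[:2]-z)@[u[1],-u[0]], ((A+B)/2)[:2]@u-z@u)
E
```

```text
rib [0.56189469 0.00748565 0.08297089] 0.0028802203141201493
[0.58294796 0.01047502 0.086     ] [0.54138404 0.0025166  0.086     ] 0.04231897861029708 rib dir 10.839471603367057
plane ctr [0.56212763 0.00647298 0.086     ] [0.56514414 0.01159    0.086     ]
u [-0.22731127  0.97382215] zero xy [0.5638698  0.00718846] rib closed-> 0.0007383767872209487 -0.0018558520289315584 -0.0002872150048949945
```

The power-to-display distance is 232 mm, as expected. The rib top triangulates to 83 mm against the given 86, and the rib sits at the closed position. The scale's yaw is about 13.1°, and zero is at about (0.564, 0.007). I'll move above the rib now.

>>> {"op": "send_rows", "data": {
  "steps": [
    [[-0.02, 0.025, 0], [0, 0, 0], 0.05],
    [[-0.04, 0.05, 0], [0, 0, 0], 0.05],
    [[-0.06, 0.075, 0], [0, 0, 0], 0.05],
    [[-0.08, 0.1, 0], [0, 0, 0], 0.05],
    [[-0.1, 0.127, 0], [0, 0, 0], 0.05]
  ]
}}

```text
time_s: 0.72
tool_pos: [0.3478, 0.4435, 0.2226]
tool_rot: [-180.0, -0.0, 65.0]
force: [-0.1, 0.2, 0.6]
grip_width: 0.0612
```

>>> {"op": "send_rows", "data": {
  "steps": [
    [[-0.02, 0.025, 0], [0, 0, 0], 0.05],
    [[-0.04, 0.05, 0], [0, 0, 0], 0.05],
    [[-0.06, 0.075, 0], [0, 0, 0], 0.05],
    [[-0.08, 0.1, 0], [0, 0, 0], 0.05],
    [[-0.1, 0.127, 0], [0, 0, 0], 0.05]
  ]
}}

```text
time_s: 1.13
tool_pos: [0.4207, 0.2991, 0.2228]
tool_rot: [-180.0, -0.0, 65.0]
force: [-0.0, 0.8, -0.1]
grip_width: 0.0502
```

>>> {"op": "send_rows", "data": {
  "steps": [
    [[-0.02, 0.025, 0], [0, 0, 0], 0.05],
    [[-0.04, 0.05, 0], [0, 0, 0], 0.05],
    [[-0.06, 0.075, 0], [0, 0, 0], 0.05],
    [[-0.08, 0.1, 0], [0, 0, 0], 0.05],
    [[-0.1, 0.127, 0], [0, 0, 0], 0.05]
  ]
}}

```text
time_s: 1.55
tool_pos: [0.4936, 0.1547, 0.2228]
tool_rot: [180.0, -0.0, 65.0]
force: [0.9, -1.0, -0.4]
grip_width: 0.05
```

>>> {"op": "send_rows", "data": {
  "steps": [
    [[-0.02, 0.025, 0], [0, 0, 0], 0.05],
    [[-0.04, 0.05, 0], [0, 0, 0], 0.05],
    [[-0.06, 0.075, 0], [0, 0, 0], 0.05],
    [[-0.08, 0.1, 0], [0, 0, 0], 0.05],
    [[-0.1, 0.127, 0], [0, 0, 0], 0.05]
  ]
}}

```text
time_s: 1.97
tool_pos: [0.5664, 0.0104, 0.2228]
tool_rot: [180.0, -0.0, 65.0]
force: [0.9, -0.5, 0.4]
grip_width: 0.0504
```

>>> {"op": "send_rows", "data": {
  "steps": [
    [[0, 0, 0], [0, 0, -0.11], 0.05],
    [[0, 0, 0], [0, 0, -0.22], 0.05],
    [[0, 0, 0], [0, 0, -0.33], 0.05],
    [[0, 0, 0], [0, 0, -0.44], 0.05],
    [[0, 0, 0], [0, 0, -0.55], 0.05]
  ]
}}

```text
time_s: 2.38
tool_pos: [0.5661, 0.0116, 0.2225]
tool_rot: [180.0, -0.0, 96.8]
force: [-0.1, -0.4, 0.3]
grip_width: 0.0501
```

>>> {"op": "send_rows", "data": {
  "steps": [
    [[0, 0, 0], [0, 0, -0.06], 0.05],
    [[0, 0, 0], [0, 0, -0.115], 0.05],
    [[0, 0, 0], [0, 0, -0.115], 0.05],
    [[0, 0, 0], [0, 0, -0.115], 0.05],
    [[0, 0, 0], [0, 0, -0.115], 0.05]
  ]
}}

```text
time_s: 2.8
tool_pos: [0.5661, 0.0116, 0.2226]
tool_rot: [180.0, -0.0, 103.0]
force: [0.1, 0.1, -0.1]
grip_width: 0.0504
```

>>> {"op": "send_rows", "data": {
  "steps": [
    [[-0.002, -0.002, 0.02], [0, 0, 0], 0.05],
    [[-0.0036, -0.0039, 0.045], [0, 0, 0], 0.05],
    [[-0.0036, -0.0039, 0.075], [0, 0, 0], 0.05],
    [[-0.0036, -0.0039, 0.1], [0, 0, 0], 0.05],
    [[-0.0036, -0.0039, 0.11], [0, 0, 0], 0.05]
  ]
}}

```text
time_s: 3.22
tool_pos: [0.5606, 0.0072, 0.109]
tool_rot: [-179.7, -0.0, 103.0]
force: [-1.5, 0.4, -0.5]
grip_width: 0.0494
```

```bash
python3 - <<'E'
from cell import env
from h import *
S=env.read_camera("scene");T=env.read_camera("top")
print(env.get_obs()["tool_pos"])
cv2.imwrite("pics/z2.png",np.hstack([cv2.resize(T["pixels"][160:260,280:380,::-1],(400,400),interpolation=2),cv2.resize(S["pixels"][120:220,270:370,::-1],(400,400),interpolation=2)]))
E
```

```text
[0.56158    0.00721356 0.11070458]
```

View pics/z2.png

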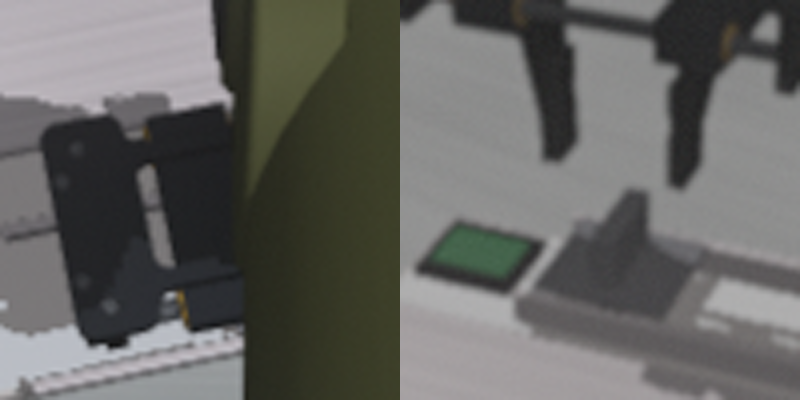

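The crop (scene pixels from column 270, row 120) shows the open fingers straddling the rib, with tips at about (309,159) and (340,166) and the rib between them at about (328,170). I'll descend and pinch.

>>> {"op": "send_rows", "data": {
  "steps": [
    [[0, 0, 0.012], [0, 0, 0], 0.05],
    [[0, 0, 0.025], [0, 0, 0], 0.05],
    [[0, 0, 0.038], [0, 0, 0], 0.05],
    [[0, 0, 0.047], [0, 0, 0], 0.05],
    [[0, 0, 0.047], [0, 0, 0], 0.05]
  ]
}}

```text
time_s: 3.73
tool_pos: [0.5627, 0.0073, 0.0646]
tool_rot: [-179.9, -0.0, 103.1]
force: [-1.2, -0.2, -0.3]
grip_width: 0.05
```

>>> {"op": "send_rows", "data": {
  "steps": [
    [[0, 0, 0], [0, 0, 0], 0.0],
    [[0, 0, 0], [0, 0, 0], 0.0],
    [[0, 0, 0], [0, 0, 0], 0.0],
    [[0, 0, 0], [0, 0, 0], 0.0],
    [[0, 0, 0], [0, 0, 0], 0.0]
  ],
  "grip_force": 12
}}

```text
time_s: 4.15
tool_pos: [0.5636, 0.0073, 0.0662]
tool_rot: [179.9, -0.0, 103.1]
force: [0.2, -1.1, 0.1]
grip_width: 0.0246
```

>>> {"op": "send_rows", "data": {
  "steps": [
    [[0, 0, 0], [0, 0, 0], 0.0],
    [[0, 0, 0], [0, 0, 0], 0.0],
    [[0, 0, 0], [0, 0, 0], 0.0],
    [[0, 0, 0], [0, 0, 0], 0.0],
    [[0, 0, 0], [0, 0, 0], 0.0]
  ]
}}

```text
time_s: 4.57
tool_pos: [0.5632, 0.0075, 0.0658]
tool_rot: [180.0, -0.0, 103.1]
force: [-0.2, 1.5, 2.9]
grip_width: 0.0115
```

>>> {"op": "send_rows", "data": {
  "steps": [
    [[0.006, 0, 0], [0, 0, 0], 0.0],
    [[0.014, 0, 0], [0, 0, 0], 0.0],
    [[0.022, 0, 0], [0, 0, 0], 0.0],
    [[0.03, 0, 0], [0, 0, 0], 0.0],
    [[0.038, 0, 0], [0, 0, 0], 0.0]
  ]
}}

```text
time_s: 4.98
tool_pos: [0.5544, 0.0451, 0.0658]
tool_rot: [180.0, 0.0, 103.1]
force: [0.3, -2.6, 1.9]
grip_width: 0.0119
```

>>> {"op": "send_rows", "data": {
  "steps": [
    [[0.008, 0, 0], [0, 0, 0], 0.0],
    [[0.016, 0, 0], [0, 0, 0], 0.0],
    [[0.024, 0, 0], [0, 0, 0], 0.0],
    [[0.032, 0, 0], [0, 0, 0], 0.0],
    [[0.04, 0, 0], [0, 0, 0], 0.0]
  ]
}}

```text
time_s: 5.4
tool_pos: [0.5454, 0.0841, 0.0658]
tool_rot: [180.0, -0.0, 103.1]
force: [-0.1, -2.2, 4.4]
grip_width: 0.0122
```

>>> {"op": "send_rows", "data": {
  "steps": [
    [[0.001, 0, 0], [0, 0, 0], 0.0],
    [[0.002, 0, 0], [0, 0, 0], 0.0],
    [[0.003, 0, 0], [0, 0, 0], 0.0],
    [[0.003, 0, 0], [0, 0, 0], 0.0],
    [[0.003, 0, 0], [0, 0, 0], 0.0]
  ]
}}

```text
time_s: 5.82
tool_pos: [0.5453, 0.0846, 0.0658]
tool_rot: [180.0, 0.1, 103.0]
force: [0.9, -5.9, 4.4]
grip_width: 0.0117
```

```bash
python3 - <<'E'
from cell import env
from h import *
S=env.read_camera("scene")
print(env.get_obs()["tool_pos"])
cv2.imwrite("pics/z3.png",cv2.resize(S["pixels"][120:240,260:450,::-1],(760,480),interpolation=2))
E
```

```text
[0.54531233 0.08457791 0.06582704]
```

View pics/z3.png

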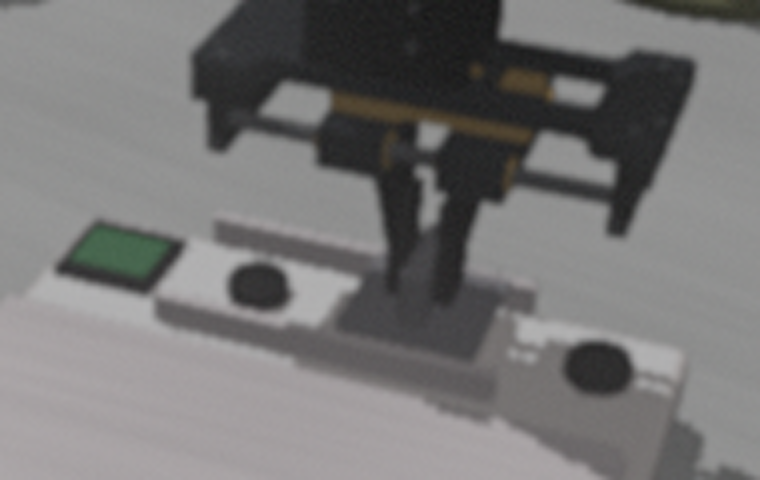

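The cover is fully aside: the force rose at the stop after about 79 mm of travel. The zero button is exposed at scene pixel (324.5,191.5), and the power button is untouched. I'll release, rise and measure the button.

>>> {"op": "send_rows", "data": {
  "steps": [
    [[-0.002, 0, 0], [0, 0, 0], 0.05],
    [[-0.002, 0, 0], [0, 0, 0], 0.05],
    [[-0.002, 0, 0], [0, 0, 0], 0.05],
    [[-0.002, 0, 0], [0, 0, 0], 0.05],
    [[-0.002, 0, 0], [0, 0, 0], 0.05]
  ]
}}

```text
time_s: 6.28
tool_pos: [0.5448, 0.085, 0.0652]
tool_rot: [-180.0, -0.0, 103.1]
force: [0.5, 0.2, -0.0]
grip_width: 0.0374
```

>>> {"op": "send_rows", "data": {
  "steps": [
    [[0, 0, -0.01], [0, 0, 0], 0.05],
    [[0, 0, -0.02], [0, 0, 0], 0.05],
    [[0, 0, -0.03], [0, 0, 0], 0.05],
    [[0, 0, -0.045], [0, 0, 0], 0.05],
    [[0, 0, -0.055], [0, 0, 0], 0.05]
  ]
}}

```text
time_s: 6.7
tool_pos: [0.5462, 0.0843, 0.1231]
tool_rot: [179.8, -0.0, 103.1]
force: [1.0, 0.2, 0.5]
grip_width: 0.0497
```

```bash
python3 - <<'E'
from cell import env
from h import *
S=env.read_camera("scene");T=env.read_camera("top")
s=S["pixels"].astype(int)
b=blobs(s.max(2)<50,(310,180,340,203));print(b,plane(S,b[0],.05))
print(env.get_obs()["tool_pos"],env.get_obs()["tool_rot"],env.get_obs()["grip_width"])
cv2.imwrite("pics/z4.png",np.hstack([cv2.resize(T["pixels"][160:260,240:380,::-1],(400,300),interpolation=2),cv2.resize(S["pixels"][120:220,290:423,::-1],(400,300),interpolation=2)]))
E
```

```text
(array([321., 188.]), array([321, 188,   1,   1,   1], dtype=int32)) [0.56472233 0.00059955 0.05      ]
[0.54718362 0.08457324 0.12355874] [ 1.79691453e+02 -2.66524093e-02  1.03072852e+02] 0.05016713483823519
```

View pics/z4.png

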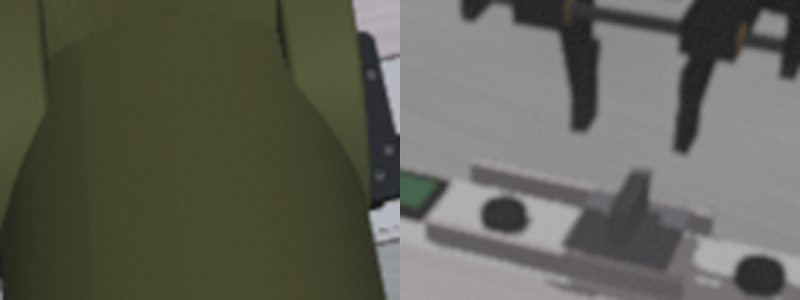

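The view confirms a clear path: zero is at scene (325,191), up and unobstructed, and the rib is at about (368,188). I'll close the fingers and move back 80 mm along the scale's y.

>>> {"op": "send_rows", "data": {
  "steps": [
    [[-0.016, 0, 0], [0, 0, 0], 0.0],
    [[-0.032, 0, 0], [0, 0, 0], 0.0],
    [[-0.048, 0, 0], [0, 0, 0], 0.0],
    [[-0.064, 0, 0], [0, 0, 0], 0.0],
    [[-0.08, 0, 0], [0, 0, 0], 0.0]
  ]
}}

```text
time_s: 7.22
tool_pos: [0.5632, 0.0056, 0.1202]
tool_rot: [-180.0, -0.0, 103.1]
force: [-0.3, 0.2, 0.3]
grip_width: 0.0246
```

>>> {"op": "send_rows", "data": {
  "steps": [
    [[0, 0, 0.01], [0, 0, 0], 0.0],
    [[0, 0, 0.02], [0, 0, 0], 0.0],
    [[0, 0, 0.03], [0, 0, 0], 0.0],
    [[0, 0, 0.04], [0, 0, 0], 0.0],
    [[0, 0, 0.05], [0, 0, 0], 0.0]
  ]
}}

```text
time_s: 7.63
tool_pos: [0.5625, 0.0077, 0.0688]
tool_rot: [-179.9, -0.0, 103.2]
force: [-1.0, -0.2, -1.2]
grip_width: 0.0012
```

>>> {"op": "send_rows", "data": {
  "steps": [
    [[0, 0, 0.005], [0, 0, 0], 0.0],
    [[0, 0, 0.01], [0, 0, 0], 0.0],
    [[0, 0, 0.01], [0, 0, 0], 0.0],
    [[0, 0, 0.01], [0, 0, 0], 0.0],
    [[0, 0, 0.01], [0, 0, 0], 0.0]
  ]
}}

```text
time_s: 8.05
tool_pos: [0.5638, 0.0064, 0.061]
tool_rot: [179.9, 0.0, 103.1]
force: [0.2, -0.1, 0.6]
grip_width: 0.0002
```

```bash
python3 - <<'E'
from cell import env
from h import *
S=env.read_camera("scene")
o=env.get_obs();print(o["tool_pos"],o["force"],o["grip_width"])
cv2.imwrite("pics/z5.png",cv2.resize(S["pixels"][120:240,260:450,::-1],(760,480),interpolation=2))
E
```

```text
[0.56389939 0.00631021 0.06119691] [ 0.38532223 -0.48642995 -0.1585248 ] 0.00037035547484887295
```

View pics/z5.png

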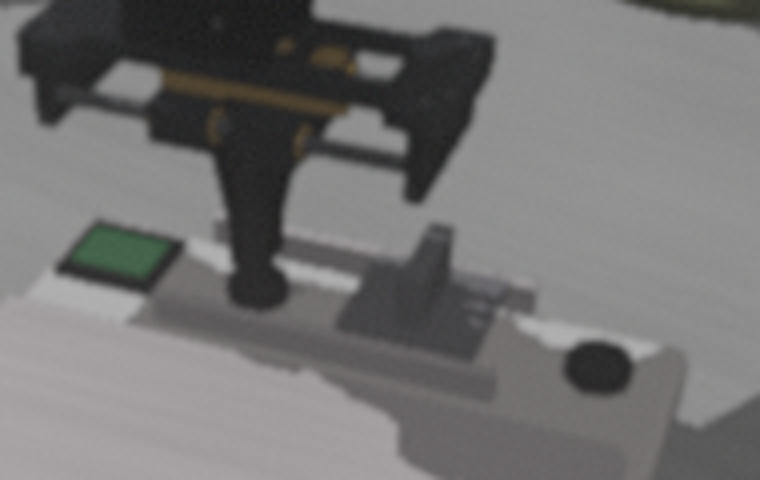

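The closed fingers hover over the zero button at about (324,190) in the scene view, and the cover is still aside. Pressing.

>>> {"op": "send_rows", "data": {
  "steps": [
    [[0, 0, 0.005], [0, 0, 0], 0.0],
    [[0, 0, 0.01], [0, 0, 0], 0.0],
    [[0, 0, 0.014], [0, 0, 0], 0.0],
    [[0, 0, 0.017], [0, 0, 0], 0.0],
    [[0, 0, 0.017], [0, 0, 0], 0.0]
  ]
}}

```text
time_s: 8.52
tool_pos: [0.5638, 0.0063, 0.0444]
tool_rot: [180.0, -0.0, 103.1]
force: [-1.6, -0.1, 6.9]
grip_width: 0.0004
```

>>> {"op": "send_rows", "data": {
  "steps": [
    [[0, 0, 0.001], [0, 0, 0], 0.0],
    [[0, 0, 0.002], [0, 0, 0], 0.0],
    [[0, 0, 0.002], [0, 0, 0], 0.0],
    [[0, 0, 0.002], [0, 0, 0], 0.0],
    [[0, 0, 0.002], [0, 0, 0], 0.0]
  ]
}}

```text
time_s: 8.93
tool_pos: [0.5639, 0.0064, 0.0441]
tool_rot: [179.9, -0.1, 103.1]
force: [-6.0, 0.5, 18.5]
grip_width: 0.0002
```

The fingers bottomed at z = 44 mm with 18 N, so the button is fully down. Rising and returning to the rib.

>>> {"op": "send_rows", "data": {
  "steps": [
    [[0, 0, -0.01], [0, 0, 0], 0.0],
    [[0, 0, -0.025], [0, 0, 0], 0.0],
    [[0, 0, -0.045], [0, 0, 0], 0.0],
    [[0, 0, -0.065], [0, 0, 0], 0.0],
    [[0, 0, -0.079], [0, 0, 0], 0.0]
  ]
}}

```text
time_s: 9.35
tool_pos: [0.5636, 0.0061, 0.1219]
tool_rot: [180.0, 0.0, 103.1]
force: [0.7, 0.6, -0.5]
grip_width: 0.0005
```

>>> {"op": "send_rows", "data": {
  "steps": [
    [[0.016, 0, 0], [0, 0, 0], 0.05],
    [[0.032, 0, 0], [0, 0, 0], 0.05],
    [[0.048, 0, 0], [0, 0, 0], 0.05],
    [[0.064, 0, 0], [0, 0, 0], 0.05],
    [[0.08, 0, 0], [0, 0, 0], 0.05]
  ]
}}

```text
time_s: 9.77
tool_pos: [0.5447, 0.0848, 0.1202]
tool_rot: [-180.0, -0.0, 103.1]
force: [1.6, 1.0, -0.3]
grip_width: 0.0261
```

>>> {"op": "send_rows", "data": {
  "steps": [
    [[0, 0, 0], [0, 0, 0], 0.05],
    [[0, 0, 0], [0, 0, 0], 0.05],
    [[0, 0, 0], [0, 0, 0], 0.05],
    [[0, 0, 0], [0, 0, 0], 0.05],
    [[0, 0, 0], [0, 0, 0], 0.05]
  ]
}}

```text
time_s: 10.18
tool_pos: [0.5455, 0.0827, 0.1205]
tool_rot: [-180.0, 0.0, 103.0]
force: [-0.9, 0.7, -0.4]
grip_width: 0.0493
```

```bash
python3 - <<'E'
from cell import env
from h import *
S=env.read_camera("scene")
o=env.get_obs();print(o["tool_pos"],o["force"],o["grip_width"])
cv2.imwrite("pics/z6.png",cv2.resize(S["pixels"][120:240,260:450,::-1],(760,480),interpolation=2))
E
```

```text
[0.54546732 0.08297359 0.12054781] [-0.48986645  0.34876589  0.59845444] 0.04966484339472218
```

View pics/z6.png

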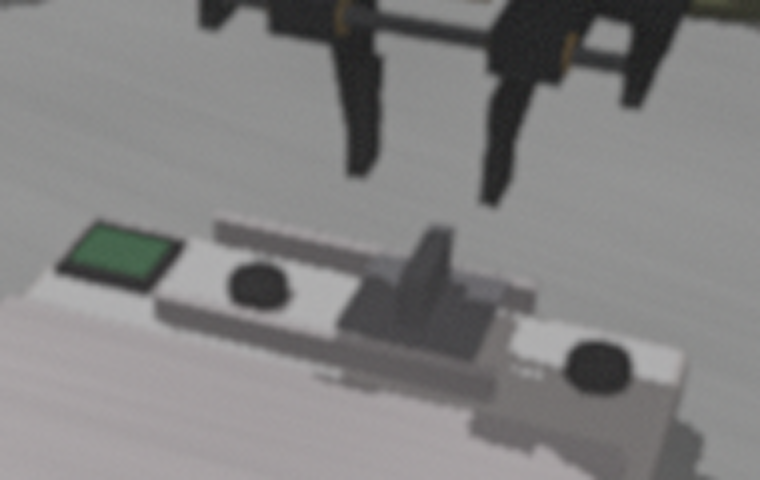

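The zero button is up again at scene (325,192), the cover is still aside, and the fingers straddle the rib. I'll descend and pinch.

>>> {"op": "send_rows", "data": {
  "steps": [
    [[0.001, 0, 0.012], [0, 0, 0], 0.05],
    [[0.001, 0, 0.025], [0, 0, 0], 0.05],
    [[0.001, 0, 0.04], [0, 0, 0], 0.05],
    [[0.001, 0, 0.055], [0, 0, 0], 0.05],
    [[0.001, 0, 0.055], [0, 0, 0], 0.05]
  ]
}}

```text
time_s: 10.65
tool_pos: [0.5423, 0.0844, 0.0618]
tool_rot: [-179.6, 0.0, 103.1]
force: [-0.4, -0.1, -0.1]
grip_width: 0.0499
```

>>> {"op": "send_rows", "data": {
  "steps": [
    [[0, 0, 0], [0, 0, 0], 0.0],
    [[0, 0, 0], [0, 0, 0], 0.0],
    [[0, 0, 0], [0, 0, 0], 0.0],
    [[0, 0, 0], [0, 0, 0], 0.0],
    [[0, 0, 0], [0, 0, 0], 0.0]
  ]
}}

```text
time_s: 11.07
tool_pos: [0.5456, 0.0853, 0.0664]
tool_rot: [179.9, -0.0, 103.1]
force: [0.7, -0.3, 0.4]
grip_width: 0.0242
```

>>> {"op": "send_rows", "data": {
  "steps": [
    [[0, 0, 0], [0, 0, 0], 0.0],
    [[0, 0, 0], [0, 0, 0], 0.0],
    [[0, 0, 0], [0, 0, 0], 0.0],
    [[0, 0, 0], [0, 0, 0], 0.0],
    [[0, 0, 0], [0, 0, 0], 0.0]
  ]
}}

```text
time_s: 11.48
tool_pos: [0.5454, 0.0845, 0.066]
tool_rot: [180.0, 0.0, 103.1]
force: [0.2, -3.3, 2.4]
grip_width: 0.012
```

>>> {"op": "send_rows", "data": {
  "steps": [
    [[-0.006, 0, 0], [0, 0, 0], 0.0],
    [[-0.014, 0, 0], [0, 0, 0], 0.0],
    [[-0.022, 0, 0], [0, 0, 0], 0.0],
    [[-0.03, 0, 0], [0, 0, 0], 0.0],
    [[-0.038, 0, 0], [0, 0, 0], 0.0]
  ]
}}

```text
time_s: 11.9
tool_pos: [0.554, 0.0477, 0.066]
tool_rot: [180.0, -0.0, 103.1]
force: [-1.2, 2.7, 5.6]
grip_width: 0.0122
```

>>> {"op": "send_rows", "data": {
  "steps": [
    [[-0.008, 0, 0], [0, 0, 0], 0.0],
    [[-0.016, 0, 0], [0, 0, 0], 0.0],
    [[-0.024, 0, 0], [0, 0, 0], 0.0],
    [[-0.032, 0, 0], [0, 0, 0], 0.0],
    [[-0.038, 0, 0], [0, 0, 0], 0.0]
  ]
}}

```text
time_s: 12.32
tool_pos: [0.5628, 0.01, 0.066]
tool_rot: [179.9, -0.0, 103.0]
force: [-0.6, 2.7, 5.7]
grip_width: 0.012
```

>>> {"op": "send_rows", "data": {
  "steps": [
    [[-0.001, 0, 0], [0, 0, 0], 0.0],
    [[-0.002, 0, 0], [0, 0, 0], 0.0],
    [[-0.003, 0, 0], [0, 0, 0], 0.0],
    [[-0.004, 0, 0], [0, 0, 0], 0.0],
    [[-0.004, 0, 0], [0, 0, 0], 0.0]
  ]
}}

```text
time_s: 12.73
tool_pos: [0.5634, 0.0072, 0.0659]
tool_rot: [180.0, -0.0, 103.1]
force: [-1.0, 0.8, 5.7]
grip_width: 0.012
```

>>> {"op": "send_rows", "data": {
  "steps": [
    [[0, 0, 0], [0, 0, 0], 0.05],
    [[0, 0, 0], [0, 0, 0], 0.05],
    [[0, 0, 0], [0, 0, 0], 0.05],
    [[0, 0, 0], [0, 0, 0], 0.05],
    [[0, 0, 0], [0, 0, 0], 0.05]
  ]
}}

```text
time_s: 13.15
tool_pos: [0.5628, 0.007, 0.0652]
tool_rot: [-180.0, 0.0, 103.1]
force: [0.6, -0.1, 0.7]
grip_width: 0.0375
```

>>> {"op": "send_rows", "data": {
  "steps": [
    [[0, 0, -0.01], [0, 0, 0], 0.05],
    [[0, 0, -0.03], [0, 0, 0], 0.05],
    [[0, 0, -0.055], [0, 0, 0], 0.05],
    [[0, 0, -0.08], [0, 0, 0], 0.05],
    [[0, 0, -0.1], [0, 0, 0], 0.05]
  ]
}}

```text
time_s: 13.57
tool_pos: [0.5637, 0.007, 0.1682]
tool_rot: [179.9, 0.0, 103.1]
force: [0.4, 0.3, 0.1]
grip_width: 0.0496
```

>>> {"op": "send_rows", "data": {
  "steps": [
    [[0, 0, 0], [0, 0, 0], 0.05],
    [[0, 0, 0], [0, 0, 0], 0.05],
    [[0, 0, 0], [0, 0, 0], 0.05],
    [[0, 0, 0], [0, 0, 0], 0.05],
    [[0, 0, 0], [0, 0, 0], 0.05]
  ]
}}

```text
time_s: 13.98
tool_pos: [0.5623, 0.0072, 0.1644]
tool_rot: [-179.9, -0.0, 103.1]
force: [-0.8, 0.8, -0.4]
grip_width: 0.0499
```

```bash
python3 - <<'E'
from cell import env
from h import *
S=env.read_camera("scene")
o=env.get_obs();print(o["tool_pos"],o["force"],o["grip_width"],o["joint_velocities"])
cv2.imwrite("pics/z7.png",cv2.resize(S["pixels"][120:240,260:450,::-1],(760,480),interpolation=2))
E
```

```text
[0.56238284 0.00722353 0.16443932] [-0.59271862  0.23296992  0.23092205] 0.04972564864782795 [ 0.01555718 -0.04420174  0.045468   -0.34438692 -0.0468101  -0.05622295
 -0.01487052]
```

View pics/z7.png

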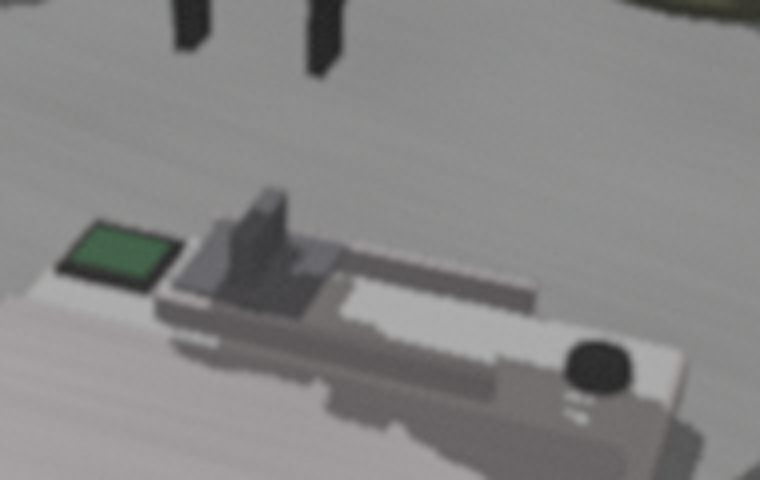

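The cover is closed again: the rib's far top end is at scene (328.5,167), within about 1 px of its starting place. The gripper is clear above it. Handing in.

```bash
python3 -c "
from cell import env
print(env.sign_off())"
```

```text
the job is handed in; nothing more can be done
None
```

The scale's zero button was pressed right down and let up, and the cover is back over it. I handed the job in just after 14.0 s of the 54 s; `env.sign_off()` reports no verdict.

- **Opening:** I pinched the rib and slid the cover about 79 mm, until the force rose at the end stop.
- **Pressing:** With the fingers closed, I pressed the zero button until it bottomed at 44 mm height with about 18 N. The next picture showed it up again.
- **Closing:** I pinched the rib again, slid the cover back and released it. In the last picture the rib is within about 1 pixel (1–2 mm) of where it started. The gripper was clear, 164 mm up, with a force reading near zero.
- **Power button:** It was never touched.

Some measurements disagreed slightly:
- **Rib top:** It measured 83 mm high from the two views, against the stated 86 mm.
- **Power button top:** It measured 44 mm from the two views, against the stated 50 mm.
- **Power button in the scene view:** Projected onto the 50 mm plane, its position was about 7 mm off the top view. I put this down to the button's side being visible.
- **Zero button:** I could not measure its position directly, because the gripper's shape hid it in the top view and the scene mask failed. I took it as the 80 mm offset from the cover's stop, and the full press bore that out.

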